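# Load, clamp and set the bottle shaker

## Robot

A 6-joint arm with a two-finger parallel gripper is mounted at the origin on the work surface. World frame = base frame: x ahead of the robot, y to its left, z up, the work surface at z = 0. Lengths are in m, angles in rad, forces in N, time in s.
With the tool pointing down it reaches from about 0.35 to 0.8 m from the base axis. Payload 7.3 kg.
Tool frame: the origin (TCP) lies between the finger pads; the fingertips stand 25 mm ahead of it and the grasp point (between the pads) lies 6 mm ahead of it (r.tip_extent is the distance from the TCP to the fingertips, in m); z points along the fingers, y is the direction in which the jaws open and shut (so a half turn about z gives the same grasp; the last joint's range is limited). The gripper opens to 85 mm and grips with 20 to 120 N. Pads are 22 mm wide; open, the fingers measure 114 mm over their backs; the gripper's body (76 mm by 85 mm) begins 54 mm behind the grasp point. The pads swing forward as they close: fully open they stand 13 mm farther back than shut.
Start: joints at [-1.403, 0.342, 1.524, -0, 1.275, -0.146], TCP at [0.162, -0.499, 0.256] pointing down, gripper open.
Joint ranges: [-2.53, 2.53], [-0.77, 2.02], [0.04, 2.7], [-1, 4.14], [0.28, 2.66], [-3.11, 3.11]. Speed limits (rad/s): [2.57, 2.57, 3.14, 3.14, 3.14, 3.14].

## Interface

Orientations are given as a unit quaternion [x, y, z, w].
In Python, from workcell import r, command_gripper, optics gives the robot as it stands. The module is installed in compiled form; this text tells all that it offers. Calls block until the motion is done:
- r.reach(position, orientation): joint-space move of the TCP to a pose.
- r.move_straight(position, orientation=None, speed=0.15, max_force=None): straight line of the TCP; orientation=None keeps the orientation; speed is the mean speed in m/s. With max_force (N) it stops when the force on the tool has changed by that much, and returns True; else False.
- r.movej(angles): joint-space move.
- command_gripper(opening, force=None): finger opening in m; force is the grip in N (None keeps the last); returns when the fingers have stopped.
- r.hold(seconds).
- r.solve_ik(position, orientation): joint angles nearest the present ones, or None.
- r.read_state(): the state.
- optics.get_image(name): name is "side" or "top" or "wrist"; returns (picture, depth): 420x560x3 uint8, red, green, blue; 420x560 float32, m along the optical axis (not along the pixel's ray), 0 where there is no reading.
- optics.camera_model(name): a dict with "K" (3x3 intrinsics, pixels), "R" (3x3) and "t" (3): a world point X has camera coordinates R X + t; the wrist camera has in their place "tool_from_camera" (4x4, takes a point from camera to tool coordinates, whose origin is the TCP and whose axes are the flange's). Camera axes: x right, y down, z forward; pixel columns grow to the right and rows downward; lengths in m; the calibration is good to about 2 mm. A picture is of the moment at which its call begins: read the wrist's pose just before it. camera_model takes no time and is no camera call.
A pose or a line that the arm cannot do raises r.PlanningError and nothing moves.
- r.finish_job(): hands the job in, once; it reports no verdict.
The state is a dict: "time_s": time; "joint_positions": joint angles; "dq": joint speeds; "tau": joint torques, N m; "eef_pos": TCP position; "eef_rot": TCP orientation; "contact_force": force on the tool from outside, world axes, zero at the start; "torque": the same for the moment, N m; "grip_width": finger opening in m.
Only numpy, scipy, OpenCV 4.12 (cv2) and the standard library are available. Lean on these libraries where they do the work, as an engineer would, in place of code of your own. Each camera call takes 0.05 s, during which the arm holds its last target. There are 200 camera calls.

## Task

Get the bottle shaker ready for the next run: take the red-, blue- and black-capped sample bottles from the white spill tray and set them down upright, not dropped, in one row in its lane between the two rails. Then slide the clamp bar up by its red knob until the row is tight with no gaps left, and after that slide the white speed fader so that its line points at the orange arrow, keeping the arm and the body of the gripper off the machine. Leave the yellow- and green-capped bottles and the steel cup standing where they are on the tray.

Things in the scene. Friction and masses are not known exactly. Their poses are not given: they have to be found in the camera images.
- shaker: White bottle shaker, fixed, standing askew (yaw about -70 to -90 degrees). Origin on the table under the lane's middle; x points from its control panel to its back, y along the lane to the fence, z up. Body x -95 to +135, y -160 to +160; aluminium platform over it, x -50 to +118, y -175 to +175, top z 117. Bottle lane between two steel rails: 10 mm bars, axes at x = -39 and +39, z = 150.
- lane (a point): Centre of the lane's floor (rubber mat), 120 mm above the table; axes as shaker. The lane is 68 mm clear between the rails in x (rail tops 35 mm above the floor). Its +y end is a blue padded fence 49 mm high, face at y = +125; the other end is the sliding clamp bar, pressing face at y = -125 mm + clamp. Bottles may stand in any order in the row.
- clamp (a joint): Travel of the blue clamp bar in m, 0 (open) to 0.125, growing to lane +y. The bar spans the lane, 8 to 52 mm above its floor; slides with 4 N friction, stays where left, pushes bottles in its way. Clear lane length = 0.250 - this. The three bottles' diameters add up to 0.150, so the row is tight at about 0.100, a little more if they stand staggered. Starts at 0 to 0.020.
- clamp_grip (a point): Grip point on the clamp bar's red upright knob, 24 mm across, standing 39 to 88 mm above the lane floor on a sleeve (top at 39) over the panel-side rail, x = -39 of the lane; this point is 73 mm above the floor and 34 mm behind (-y) the bar's pressing face. Axes as shaker. Bottle tops rise beside it when clamped: best tilt the gripper 20 to 40 degrees, wrist to shaker -x (panel side).
- fader (a joint): Travel of the speed fader in m, 0 (slowest, +y end) to 0.08; grows to shaker -y. Slides with 1.5 N friction, stays where left. At 0 it is at shaker y = +40 mm. Starts at 0 to 0.012.
- fader_cap (a point): Top centre of the white fader cap, black line across it: 12 mm wide along the track, 24 mm up the slope, top 18 mm off the panel. The panel rises 35 degrees to shaker +x; this point's z is its outward normal, y is shaker y, along the track. Platform edge (z 98 to 117) and rail stand over it, its edge 2 mm further +x: come in tilted 35 to 45 degrees, wrist to shaker -x. Panel otherwise flat.
- speed_mark: Orange arrow sticker on the panel below the fader track: triangle 20 mm long and wide, its point up the slope at the track. Origin on the track's centre line on the panel surface (shaker x = -41, z = 57 mm), where the fader's line is to be set; axes as shaker. The fader is on the mark when fader cap and mark have the same shaker y.
- bottle_red: Sample bottle, white with a red cap: 50 mm diameter, straight side to 72 mm, 108 mm tall, 0.15 kg; round, upright, screw-capped; closed, rigid. Origin at the centre of its underside, z up. Ribbed cap 34 mm across, 24 mm tall, at the very top, to grip it by; it stands at the start on the tray floor, 5 mm above the table.
- bottle_blue: Sample bottle, cream with a blue cap: 46 mm diameter, straight side to 84 mm, 120 mm tall, 0.14 kg; round, upright, screw-capped; closed, rigid. Origin at the centre of its underside, z up. Ribbed cap 34 mm across, 24 mm tall, at the very top, to grip it by; it stands at the start on the tray floor, 5 mm above the table.
- bottle_black: Sample bottle, amber brown with a black cap: 54 mm diameter, straight side to 66 mm, 102 mm tall, 0.17 kg; round, upright, screw-capped; closed, rigid. Origin at the centre of its underside, z up. Ribbed cap 34 mm across, 24 mm tall, at the very top, to grip it by; it stands at the start on the tray floor, 5 mm above the table.
- bottle_yellow: Not to be moved: white bottle with a yellow cap, 52 mm diameter, 112 mm tall, on the tray among the others. Origin at the centre of its underside.
- bottle_green: Not to be moved: amber brown bottle with a green cap, 48 mm diameter, 106 mm tall, on the tray among the others. Origin at the centre of its underside.
- spill_tray: White spill tray with the five bottles and the cup, fixed, 255 (x) x 185 (y) mm, rim 18 mm high, floor 5 mm thick. Origin at the centre of its underside. They stand in two rows of three along x, centres at least 72 mm apart, in any order.
- cup: Not to be moved: open steel measuring cup, 60 mm across the rim, 75 mm high, on the tray among the bottles. Origin at the centre of its underside.

How it is judged:
On the way, in this order (a step that is already met when the one before it is completed fails the run):
1. the red-, blue- and black-capped bottles stand upright and released in the lane between fence and clamp bar (x of bottle_red in the frame of lane between -0.02 and 0.02 m and y of each of bottle_red, bottle_blue, bottle_black in the frame of lane below 0.106 m and y of each of bottle_red, bottle_blue, bottle_black in the frame of clamp_grip above 0.045 m and z of bottle_red in the frame of lane between -0.006 and 0.008 m and angle between each of bottle_red, bottle_blue, bottle_black's own z axis and vertical below 0.12 rad and contact force between the fingers and bottle_red below 0.3 N and x of bottle_blue in the frame of lane between -0.02 and 0.02 m and z of bottle_blue in the frame of lane between -0.006 and 0.008 m and contact force between the fingers and bottle_blue below 0.3 N and x of bottle_black in the frame of lane between -0.02 and 0.02 m and z of bottle_black in the frame of lane between -0.006 and 0.008 m and contact force between the fingers and bottle_black below 0.3 N), for 0.2 s.
2. the clamp bar is slid up tight against the row (no more than 8 mm of play left in it) (all of step 1 and value of joint clamp above 0.092 m), for 0.2 s.
3. the speed fader's line is at the orange arrow (all of step 2 and y of fader_cap in the frame of speed_mark between -0.004 and 0.004 m), for 0.2 s.
At the end, for the whole second after the job is handed in: Red-, blue- and black-capped bottles upright (7 degrees), at rest and released on the lane floor between rails, fence and clamp bar; clamp at 0.092 m or more (8 mm of play in the row at most); fader line within 4 mm of the arrow along the track; the other bottles and the cup left in place (all of step 3 and linear speed of each of bottle_red, bottle_blue, bottle_black below 0.02 m/s and velocity of joint fader between -0.01 and 0.01 m/s and velocity of joint clamp between -0.01 and 0.01 m/s); the robot touches nothing.
It fails at once if the yellow- or green-capped bottle or the steel cup is shifted by more than 15 mm or tipped (distance of any of bottle_yellow, bottle_green, cup from where it was at the start of the episode above 0.015 m or angle between any of bottle_yellow, bottle_green, cup's own z axis and vertical above 0.3 rad).
It fails at once if the arm or the gripper's body (not the fingers) bumps or rubs on the shaker with over 10 N (contact force between the arm and shaker above 10 N).
It fails at once if a sample bottle is dropped (falls free, out of the fingers, faster than 0.7 m/s) or tipped over ((linear speed of bottle_red above 0.7 m/s and contact force between the fingers and bottle_red below 0.05 N) or (linear speed of bottle_blue above 0.7 m/s and contact force between the fingers and bottle_blue below 0.05 N) or (linear speed of bottle_black above 0.7 m/s and contact force between the fingers and bottle_black below 0.05 N) or angle between any of bottle_red, bottle_blue, bottle_black's own z axis and vertical above 0.9 rad).
It also fails if it takes over 72 s, if anything falls off the work surface, if the arm or the gripper's body presses on something with over 40 N, if the wrist force passes 120 N, or if a joint passes its speed limit or range.

## Working session

There is one attempt and no reset: what is moved stays moved. The work goes in short steps, each a Python script; the robot and the scene stay as the last script left them, time stands still between calls to the robot, and variables do not carry over. Pictures are saved under pics/ and viewed, on a budget of 10 in all, crops included, one or two more only if the job needs it, and the job is handed in when it is done.

```bash
mkdir -p pics && python3 - <<'E'
from workcell import r, optics
import cv2,numpy as np
for n in ("top","side"):
    p,d=optics.get_image(n); m=optics.camera_model(n)
    np.savez(n+".npz",p=p,d=d,**m)
    cv2.imwrite(f"pics/{n}0.png",p[:,:,::-1])
    print(n,m["K"].round(1).tolist(),(-m["R"].T@m["t"]).round(3),m["R"].round(3).tolist())
s=r.read_state();print(s["time_s"],s["eef_rot"],s["grip_width"],r.tip_extent)
E
```

```text
top [[483.0, 0.0, 286.3], [0.0, 483.0, 215.6], [0.0, 0.0, 1.0]] [0.449 0.086 0.965] [[0.007, -1.0, -0.026], [-0.997, -0.005, -0.082], [0.082, 0.027, -0.996]]
side [[530.3, 0.0, 279.8], [0.0, 530.3, 212.0], [0.0, 0.0, 1.0]] [ 0.353 -0.515  0.794] [[0.97, -0.243, 0.022], [-0.157, -0.691, -0.706], [0.186, 0.681, -0.708]]
0.1 [ 9.87713310e-01  1.56275133e-01 -4.43744208e-06 -7.07736441e-04] 0.0855856685235313 0.025
```

View pics/top0.png

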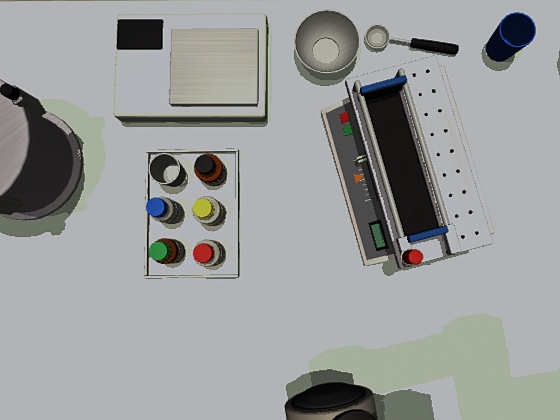

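View pics/side0.png

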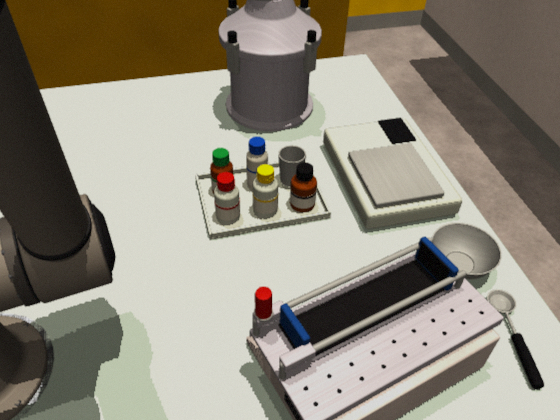

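```bash
cat > v.py <<'E'
import numpy as np,cv2
def load(n): return dict(np.load(n+".npz"))
def cloud(c):
    K,R,t,d=c["K"],c["R"],c["t"],c["d"]
    v,u=np.mgrid[:d.shape[0],:d.shape[1]]
    X=np.stack([(u-K[0,2])/K[0,0]*d,(v-K[1,2])/K[1,1]*d,d],-1)
    return (X-t)@R
def plane(c,uv,z):
    C=-c["R"].T@c["t"]; D=c["R"].T@np.linalg.solve(c["K"],np.array([uv[0],uv[1],1.]))
    return C+D*(z-C[2])/D[2]
def blobs(c,lo,hi,amin=15):
    m=cv2.inRange(cv2.cvtColor(c["p"],cv2.COLOR_RGB2HSV),np.array(lo),np.array(hi))
    n,l,s,ce=cv2.connectedComponentsWithStats(m)
    return [(s[i,4],ce[i],l==i) for i in range(1,n) if s[i,4]>=amin]
E
python3 - <<'E'
from v import *
cs={n:load(n) for n in("top","side")}
for n,c in cs.items():
    P=cloud(c); c["P"]=P
    print(n)
    for col,lo,hi in [("red",(0,170,90),(5,255,255)),("red2",(174,170,90),(180,255,255)),("orange",(6,170,140),(16,255,255)),("yellow",(22,150,120),(34,255,255)),("green",(50,150,60),(80,255,255)),("blue",(105,170,60),(125,255,255)),("black",(0,0,0),(180,255,45))]:
        for a,ce,m in blobs(c,lo,hi):
            q=P[m]; zt=np.percentile(q[:,2],95); top=q[q[:,2]>zt-.006]
            if a<900: print(col,a,ce.round(1),"med",np.median(q,0).round(3),"top z %.3f"%zt,"mid",((top.min(0)+top.max(0))/2).round(3))
c=cs["top"];P=c["P"].reshape(-1,3)
q=P[(P[:,2]>.105)&(P[:,2]<.19)&(P[:,0]>.3)&(P[:,1]<-.02)&(P[:,1]>-.35)]
for lo,hi in((.108,.125),(.105,.19)):
    s=q[(q[:,2]>lo)&(q[:,2]<hi)]
    print(len(s),cv2.minAreaRect((s[:,:2]*1000).astype(np.float32)), np.percentile(s[:,2],[10,50,90]))
E
```

```text
top
red 68 [343.9 116.9] med [0.716 0.    0.05 ] top z 0.054 mid [ 0.716 -0.001  0.052]
red 280 [202.2 252.8] med [0.452 0.257 0.115] top z 0.117 mid [0.452 0.179 0.538]
red 160 [415.2 256.5] med [ 0.448 -0.094  0.209] top z 0.211 mid [ 0.448 -0.01   0.585]
orange 44 [357.5 177.1] med [ 0.6   -0.025  0.044] top z 0.050 mid [ 0.597 -0.028  0.047]
yellow 274 [201.9 207.6] med [0.531 0.258 0.119] top z 0.121 mid [0.498 0.18  0.54 ]
green 67 [347.5 129.8] med [ 0.69  -0.007  0.05 ] top z 0.054 mid [ 0.691 -0.008  0.052]
green 268 [158.  250.7] med [0.455 0.335 0.113] top z 0.115 mid [0.456 0.336 0.113]
blue 171 [514.4  31.2] med [ 0.872 -0.315  0.086] top z 0.089 mid [ 0.871 -0.317  0.087]
blue 265 [383.2  83.9] med [ 0.737 -0.054  0.17 ] top z 0.172 mid [ 0.737 -0.055  0.171]
blue 273 [155.  206.7] med [0.532 0.339 0.127] top z 0.130 mid [0.498 0.22  0.544]
blue 260 [427.9 233.6] med [ 0.485 -0.124  0.173] top z 0.175 mid [ 0.474 -0.034  0.567]
black 792 [517.3  29. ] med [ 0.892 -0.337  0.054] top z 0.082 mid [ 0.676 -0.132  0.52 ]
black 575 [499.3  47.8] med [ 0.849 -0.297  0.048] top
[... 3313 characters left out ...]
79 -0.125  0.149] top z 0.168 mid [ 0.481 -0.13   0.166]
black 282 [ 46.8 358. ] med [0.108 0.003 0.002] top z 0.010 mid [0.105 0.007 0.009]
black 666 [526.9 361.7] med [ 0.867 -0.193  0.019] top z 0.022 mid [ 0.619 -0.328  0.405]
black 15 [ 45.  382.7] med [ 0.107 -0.04   0.001] top z 0.003 mid [ 0.107 -0.039  0.001]
black 143 [291.6 407.2] med [ 0.469 -0.19   0.048] top z 0.109 mid [ 0.462 -0.216  0.111]
14753 ((619.4916381835938, -123.28067016601562), (351.0373840332031, 169.41323852539062), 15.398490905761719) [0.11668084 0.11914293 0.12217755]
18221 ((619.4491577148438, -123.43231201171875), (351.59552001953125, 171.02467346191406), 14.814273834228516) [0.11687432 0.11981013 0.15626221]
```

```bash
cat > h.py <<'E'
import numpy as np
from scipy.spatial.transform import Rotation as Ro
from workcell import r, command_gripper, optics
YAW=np.radians(-75.0); O=np.array([.6107,-.0905,0])
Rs=Ro.from_euler("z",YAW).as_matrix()
def W(x,y,z): return O+Rs@np.array([x,y,z])
def quat(y,z):
    y=np.array(y,float);z=np.array(z,float); return Ro.from_matrix(np.stack([np.cross(y,z),y,z],1)).as_quat()
def pick_q():
    best=None
    for s in(1,-1):
        q=quat(s*Rs[:,0],[0,0,-1]); j=r.solve_ik(W(0,.03,.33),q)
        if j is not None and (best is None or abs(j[5])<best[0]): best=(abs(j[5]),q)
    return best[1]
def pick_place(xy,h,yl,first=False):
    q=pick_q(); zc=h+.215; p=np.array([*xy,0])
    up=lambda z:p+[0,0,z]
    r.reach(up(h+.07),q)
    command_gripper(.056,40)
    r.move_straight(up(.005+h+.003),speed=.12)
    command_gripper(.0,40); w=r.read_state()["grip_width"]
    r.move_straight(up(zc),speed=.25)
    t=W(0,yl,0)
    r.move_straight(t+[0,0,zc],speed=.3)
    r.move_straight(t+[0,0,.120+h+.013],speed=.15)
    f=r.move_straight(t+[0,0,.120+h+.001],speed=.04,max_force=5)
    s=r.read_state(); print("grip",w,"contact",f,"z under",s["eef_pos"][2]-h-.003,s["contact_force"].round(1) if hasattr(s["contact_force"],"round") else s["contact_force"])
    r.hold(.15)
    command_gripper(.056,40)
    r.move_straight(t+[0,0,.120+h+.06],speed=.2)
    print("t",r.read_state()["time_s"])
E
python3 - <<'E'
from h import *
s=r.read_state(); q=pick_q(); print(q)
for p in [(.610,.252,.11),(.532,.334,.33),(.452,.255,.11),W(0,.092,.33),W(0,-.022,.23)]:
    j=r.solve_ik(p,q); print(None if j is None else np.round(j,2))
r.move_straight(np.array(s["eef_pos"])+[0,0,.1],speed=.3)
pick_place((.610,.252),.102,.092)
p,d=optics.get_image("side");
import cv2; cv2.imwrite("pics/s1.png",p[:,:,::-1])
E
```

```text
[ 0.99144486  0.13052619  0.         -0.        ]
[ 0.28  0.72  1.3  -0.    1.13  1.58]
[ 0.44  0.5   1.07 -0.    1.57  1.75]
[ 0.37  0.5   1.73 -0.    0.91  1.67]
[-0.2   0.67  0.77 -0.    1.69  1.11]
[-0.29  0.5   1.36 -0.    1.29  1.02]
grip 0.03282129766097768 contact True z under 0.1207799860934868 [-0.9  1.3  3.3]
t 9.2917
```

View pics/s1.png

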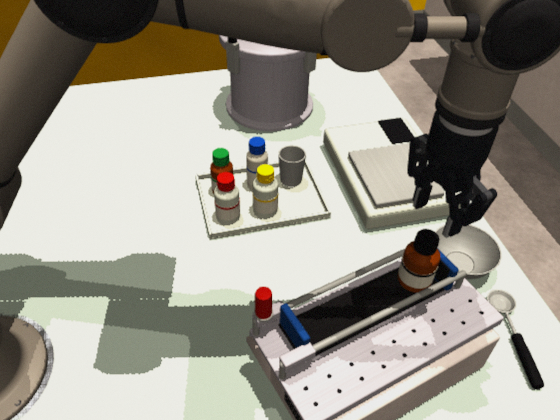

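```bash
python3 - <<'E'
from h import *
import cv2
pick_place((.532,.334),.120,.034)
pick_place((.452,.255),.108,-.022)
r.move_straight(W(-.25,-.12,.33),speed=.35)
np.savez("st.npz",**{k:np.array(v) for k,v in r.read_state().items()})
p,d=optics.get_image("top"); m=optics.camera_model("top"); np.savez("top2.npz",p=p,d=d,**m)
cv2.imwrite("pics/t2.png",cv2.resize(p[:,290:510][:300,:,::-1],None,fx=2,fy=2))
print(r.read_state()["time_s"])
E
```

```text
grip 0.03329207775879112 contact True z under 0.12084789680459651 [-0.1  1.8  4.4]
t 16.6917
grip 0.032448076238037 contact True z under 0.12040967148190636 [ 1.1 -1.   1.9]
t 23.7417
24.7167
```

View pics/t2.png

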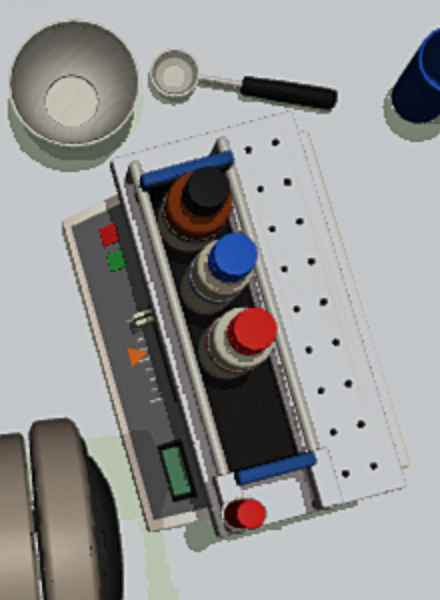

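```bash
cat >> h.py <<'E'
def tilt_q(deg,p):
    a=np.radians(deg); z=Rs@np.array([np.sin(a),0,-np.cos(a)]); best=None
    for s in(1,-1):
        q=quat(s*Rs[:,1],z); j=r.solve_ik(p,q)
        if j is not None and (best is None or abs(j[5])<best[0]): best=(abs(j[5]),q,j)
    return best[1],z,best[2]
E
python3 - <<'E'
from v import *
from h import *
c=load("top2");P=cloud(c)
for n,lo,hi,z in [("red",(0,170,90),(5,255,255),.228),("blue",(105,170,60),(125,255,255),.24),("black",(0,0,0),(180,255,45),.222),("or",(6,170,140),(16,255,255),.05)]:
    for a,ce,m in blobs(c,lo,hi,40):
        q=P[m];zt=np.percentile(q[:,2],90);t=q[abs(q[:,2]-zt)<.006]
        l=(np.median(t,0)-O)@Rs
        if abs(l[0])<.12 and abs(l[1])<.2: print(n,a,l.round(4))
print(tilt_q(30,W(-.039,-.158,.193)),tilt_q(30,W(-.039,-.055,.193))[2],tilt_q(43,W(-.055,.007,.08))[2],tilt_q(43,W(-.055,.04,.08))[2])
E
```

```text
red 72 [-0.0587  0.1245  0.0509]
red 366 [-0.0018 -0.0215  0.2294]
red 161 [-0.0391 -0.1583  0.2091]
blue 247 [-0.0044  0.1321  0.1702]
blue 399 [-0.0044  0.036   0.2413]
blue 262 [-0.0003 -0.1299  0.1729]
black 487 [-0.0043  0.0959  0.2235]
black 145 [-0.0269  0.125   0.1677]
black 371 [-0.0499 -0.0213  0.1067]
black 190 [-0.0217  0.0798  0.1813]
black 2282 [ 0.0005 -0.0685  0.1213]
black 50 [-0.0537  0.0049  0.0503]
black 187 [-0.0488 -0.11    0.0539]
black 45 [ 0.0311 -0.1529  0.1504]
black 67 [-0.0472 -0.153   0.2019]
or 48 [-0.0648  0.0059  0.0452]
(array([ 0.58801839,  0.76632048, -0.15755905,  0.20533495]), array([ 0.12940952, -0.48296291, -0.8660254 ]), array([-0.07535821,  0.26697387,  1.95957545, -0.67828395,  0.8510938 ,
        0.10365882])) [-0.00809878  0.43143581  1.69542977 -0.62695999  0.96384772  0.08264237] [ 0.13913512  0.73673915  1.64329973 -0.98996392  0.94355866  0.56259813] [ 0.14584899  0.77798443  1.54164262 -0.95238607  0.98160757  0.50511405]
```

```bash
python3 - <<'E'
from h import *
import cv2
g=W(-.039,-.158,.195)
q,z,_=tilt_q(30,g)
r.reach(g-.11*z,q); command_gripper(.048,30)
r.move_straight(g-.006*z,speed=.12)
command_gripper(0,30); s=r.read_state(); print("w",s["grip_width"],np.round(s["contact_force"],1))
d=Rs[:,1]; p0=np.array(s["eef_pos"])
r.move_straight(p0+.07*d,speed=.08)
f=r.move_straight(p0+.106*d,speed=.035,max_force=22)
s=r.read_state();print(f,(np.array(s["eef_pos"])-p0)@Rs,np.round(s["contact_force"]@Rs,1),s["time_s"])
p,_=optics.get_image("side"); cv2.imwrite("pics/s2.png",p[:,:,::-1])
E
```

```text
w 0.02315481073955152 [-3.   3.8  6.2]
True [-7.69784701e-04  1.00084254e-01  8.77580419e-06] [-1.4 -3.3  4.4] 29.475
```

View pics/s2.png

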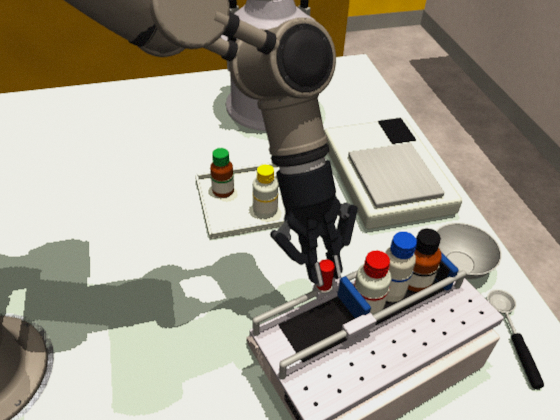

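```bash
python3 - <<'E'
from h import *
import cv2
s=r.read_state(); z=Ro.from_quat(s["eef_rot"]).as_matrix()[:,2]
command_gripper(.048,30)
r.move_straight(np.array(s["eef_pos"])-.1*z,speed=.2)
g=W(-.053,.020,.075); q,z,_=tilt_q(40,g)
r.reach(g-.16*z,q)
r.hold(.2)
s=r.read_state(); p,d=optics.get_image("wrist"); m=optics.camera_model("wrist")
np.savez("w.npz",p=p,d=d,K=m["K"],T=m["tool_from_camera"],pos=s["eef_pos"],q=s["eef_rot"])
print(m["tool_from_camera"].round(3).tolist(),m["K"].round(0).tolist(),s["time_s"])
cv2.imwrite("pics/w.png",p[:,:,::-1])
p,d=optics.get_image("top"); np.savez("top3.npz",p=p,d=d,**optics.camera_model("top"))
E
```

```text
[[-0.0, -0.948, -0.318, 0.082], [1.0, -0.0, -0.001, 0.001], [0.001, -0.318, 0.948, -0.118], [0.0, 0.0, 0.0, 1.0]] [[341.0, 0.0, 282.0], [0.0, 341.0, 211.0], [0.0, 0.0, 1.0]] 31.325
```

View pics/w.png

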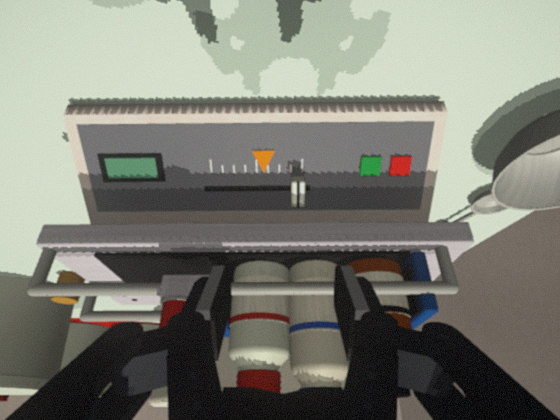

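```bash
python3 - <<'E'
from v import *
from h import *
c=load("w");K,T=c["K"],c["T"]; Rt=Ro.from_quat(c["q"]).as_matrix()
C=Rt@T[:3,3]+c["pos"]; RC=Rt@T[:3,:3]
a=np.radians(35); n=Rs@np.array([-np.sin(a),0,np.cos(a)])
def hit(uv,off):
    P0=W(-.041,0,.057)+off*n; D=RC@np.linalg.solve(K,np.array([*uv,1.])); X=C+D*((P0-C)@n)/(D@n); return ((X-O)@Rs).round(4)
for A,ce,m in blobs(c,(6,170,140),(16,255,255),20):
    if ce[1]<200: print("arrow",A,ce,hit(ce,0)); v,u=np.where(m); print("tip",hit((u[v==v.max()].mean(),v.max()),0),u.min(),u.max())
sub=c["p"][170:215,270:325]; g=cv2.cvtColor(sub,cv2.COLOR_RGB2HSV)
m=(g[...,2]>110)&(g[...,1]<70); v,u=np.where(m&(np.arange(170,215)[:,None]<208)); u+=270;v+=170
print(u.min(),u.max(),v.min(),v.max(),len(u)); print(hit(((u.min()+u.max())/2,(v.min()+v.max())/2),.018),hit((u.min(),189),.018),hit((u.max(),189),.018))
print(g[18:24:3,15:42,2])
for uv in((298,150),(298,181),(263,160),(298,189),(304,195)):
    d=c["d"][uv[1],uv[0]]; X=C+RC@(np.linalg.solve(K,np.array([*uv,1.]))*d); print("depth",uv,((X-O)@Rs).round(4))
for lab,cc in(("t3",load("top3")),):
    P=cloud(cc)
    for A,ce,mm in blobs(cc,(0,170,90),(5,255,255),40)+blobs(cc,(105,170,60),(125,255,255),40)+blobs(cc,(6,170,140),(16,255,255),20): 
        q=P[mm];zt=np.percentile(q[:,2],90);t=q[abs(q[:,2]-zt)<.006]; l=(np.median(t,0)-O)@Rs
        if abs(l[0])<.12 and abs(l[1])<.2: print(lab,A,l.round(4))
E
```

```text
arrow 78 [262.92307692 154.46153846] [-0.0657  0.0039  0.0397]
tip [-0.0564  0.0054  0.0462] 253 273
270 324 170 205 358
[-0.0562  0.0332  0.0683] [-0.0552  0.0102  0.069 ] [-0.0551  0.0562  0.0691]
[[ 36  44  32  38  29  71 133 192 218 223 220 183 101  65 131 201 226 225
  215 172  96  43  25  32  38  65  68]
 [ 63  64  65  61  57  72 139 189 221 225 226 183 103  73 135 197 224 226
  221 176 104  59  56  67  55  67  64]]
depth (298, 150) [-0.069   0.0343  0.0377]
depth (298, 181) [-0.0602  0.034   0.0644]
depth (263, 160) [-0.064   0.004   0.0445]
depth (298, 189) [-0.0566  0.0339  0.0701]
depth (304, 195) [-0.0508  0.0392  0.0723]
t3 74 [-0.0571  0.1244  0.052 ]
t3 379 [-0.0015  0.0024  0.2294]
t3 172 [-0.0392 -0.0568  0.2092]
t3 216 [-0.0089  0.1334  0.1705]
t3 417 [-0.0053  0.0496  0.2414]
t3 249 [-0.0003 -0.0282  0.1732]
t3 50 [-0.0649  0.0056  0.0449]
```

```bash
python3 - <<'E'
from h import *
import cv2
a=W(-.0538,.0338,.070); q,z,_=tilt_q(40,a)
command_gripper(.028,20)
r.move_straight(a-.06*z,q,speed=.15)
f=r.move_straight(a-.017*z,speed=.06,max_force=6)
s=r.read_state();print("down",f,(np.array(s["eef_pos"])-a)@z,np.round(s["contact_force"]@Rs,1))
command_gripper(0,20); s=r.read_state();print("w",s["grip_width"],np.round(s["contact_force"]@Rs,1))
p0=np.array(s["eef_pos"])
f=r.move_straight(p0-.0295*Rs[:,1],speed=.03,max_force=15)
s=r.read_state();print(f,(np.array(s["eef_pos"])-p0)@Rs,s["grip_width"],np.round(s["contact_force"]@Rs,1))
command_gripper(.028,20)
r.move_straight(np.array(s["eef_pos"])-.05*z,speed=.15)
g=W(-.053,.005,.075)
r.move_straight(g-.16*z,speed=.2); r.hold(.2)
s=r.read_state(); p,d=optics.get_image("wrist"); m=optics.camera_model("wrist")
np.savez("w2.npz",p=p,d=d,K=m["K"],T=m["tool_from_camera"],pos=s["eef_pos"],q=s["eef_rot"])
cv2.imwrite("pics/w2.png",cv2.resize(p[90:290,150:450,::-1],None,fx=2.6,fy=2.6)); print(s["time_s"])
E
```

```text
down False -0.017109258347854515 [ 0.2 -0.3 -0.1]
w 0.010996376438433455 [-1.6 -1.1  1.6]
False [ 2.17508259e-04 -2.98775043e-02 -1.91683851e-05] 0.011350296238839734 [ 0.9 -0.   2. ]
36.4917
```

View pics/w2.png

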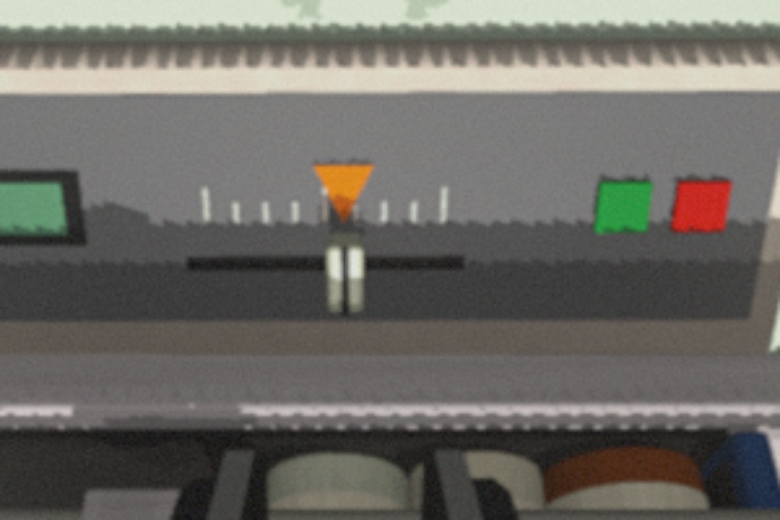

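```bash
python3 - <<'E'
from v import *
from h import *
s=r.read_state(); z=Ro.from_quat(s["eef_rot"]).as_matrix()[:,2]
r.move_straight(np.array(s["eef_pos"])-.08*z,speed=.2)
for n in("top","side"):
    p,d=optics.get_image(n); np.savez(n+"4.npz",p=p,d=d,**optics.camera_model(n))
    cc=load(n+"4"); P=cloud(cc)
    for col,lo,hi in [("red",(0,170,90),(5,255,255)),("yellow",(22,150,120),(34,255,255)),("green",(50,150,60),(80,255,255)),("blue",(105,170,60),(125,255,255))]:
        for A,ce,mm in blobs(cc,lo,hi,60):
            q=np.median(P[mm],0); print(n,col,A,"world",q.round(3),"lane",((q-O)@Rs).round(3))
cv2.imwrite("pics/s4.png",load("side4")["p"][:,:,::-1])
E
```

```text
top red 74 world [0.715 0.    0.05 ] lane [-0.061  0.125  0.05 ]
top red 380 world [ 0.612 -0.087  0.229] lane [-0.002  0.002  0.229]
top red 172 world [ 0.546 -0.067  0.209] lane [-0.039 -0.057  0.209]
top green 74 world [ 0.691 -0.007  0.05 ] lane [-0.06   0.099  0.05 ]
top green 103 world [0.462 0.331 0.113] lane [-0.446 -0.035  0.113]
top blue 208 world [ 0.869 -0.32   0.086] lane [0.289 0.19  0.086]
top blue 213 world [ 0.737 -0.047  0.171] lane [-0.009  0.133  0.171]
top blue 419 world [ 0.656 -0.072  0.241] lane [-0.006  0.048  0.241]
top blue 249 world [ 0.583 -0.097  0.173] lane [-0.001 -0.028  0.173]
side red 404 world [ 0.612 -0.094  0.229] lane [0.004 0.    0.229]
side red 151 world [ 0.545 -0.071  0.209] lane [-0.036 -0.058  0.209]
side yellow 889 world [ 1.767  2.432 -0.611] lane [-2.137  1.769 -0.611]
side yellow 116 world [0.538 0.251 0.118] lane [-0.349  0.019  0.118]
side green 121 world [0.455 0.331 0.112] lane [-0.448 -0.041  0.112]
side blue 487 world [ 0.655 -0.082  0.241] lane [0.004 0.045 0.241]
side blue 109 world [ 0.742 -0.081  0.17 ] lane [0.025 0.13  0.17 ]
side blue 268 world [ 0.583 -0.103  0.173] lane [ 0.005 -0.03   0.173]
```

View pics/s4.png

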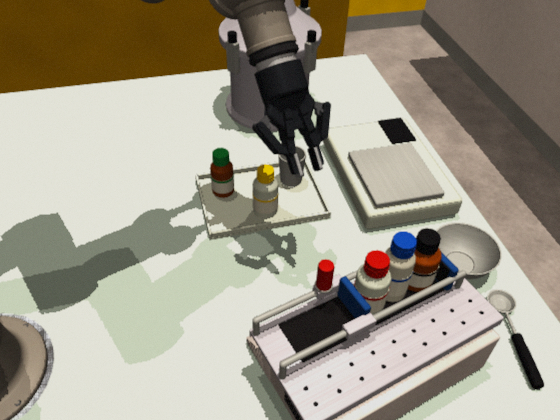

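```bash
python3 -c "
from workcell import r
r.hold(.3); print(r.read_state()['time_s']); r.finish_job()"
```

```text
37.4833
the job is handed in; nothing more can be done
```

The shaker is set up for the next run and the job is handed in, at 37.5 s on the robot clock; `finish_job()` gave no verdict.

- **Bottles:** The black-, blue- and red-capped bottles were set down in the lane under force-guarded contact. In the last picture they stand upright in one row. The red and blue caps measure within about 6 mm of the lane's centre line. I did not re-measure the black cap after clamping; it only shows upright in the picture.
- **Clamp:** I slid the bar by its knob until it stopped on force after 100 mm of travel. It started near 0, and the knob's final position puts it at about 0.10 m, so the row is tight.
- **Fader:** I moved it 29.9 mm. In the wrist view its line is about 1 mm from the arrow's tip.
- **Tray:** The green cap reads unchanged in the side view. The yellow cap and the cup were partly hidden by the gripper. In that view yellow reads 7 mm off its start and, in the top view, green reads 7 mm off. I put both down to the gripper covering part of the caps. The cup looks in place but I did not measure it.
- **Disagreement:** The top and wrist cameras differed by about 2 mm on the arrow's position. I used the wrist view, which shows the fader and the arrow together.

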